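# Gauge the specimen level in a cup and lock the reading

## Robot

A 6-joint arm with a two-finger parallel gripper is mounted at the origin on a cart in front of the work surface, level with it; the furniture and walls round the work are solid. World frame = base frame: x ahead of the robot, y to its left, z up, the work surface at z = 0. Lengths are in mm, angles in degrees, forces in N, time in s.
With the tool pointing down it reaches from about 350 to 850 mm from the base axis. Payload 8.1 kg.
Tool frame: the origin (TCP) lies on the centre line of the jaws, within the pads' length; the fingertips stand 11 mm ahead of it and the grasp point (between the pads) lies 8 mm behind it; z points along the fingers, y is the direction in which the jaws open and shut (so a half turn about z gives the same grasp; the last joint's range is limited). The gripper opens to 85 mm and grips with 20 to 120 N. Pads are 22 mm wide; open, the fingers measure 114 mm over their backs; the gripper's body (76 mm by 85 mm) begins 54 mm behind the grasp point. The pads swing forward as they close: fully open they stand 13 mm farther back than shut.
Start: joints at [68.216, 7.471, 85.268, -0, 87.261, -4.893], TCP at [174.307, 574.127, 242.292] pointing down, gripper open.
Joint ranges: [-169.43, 169.43], [-51.17, 129.36], [1.28, 143.12], [-76.62, 256.62], [0, 156.53], [-152.29, 152.29]. Speed limits (degrees/s): [136.94, 136.94, 159.86, 180, 180, 180].

## Interface

Orientations are given as [roll, pitch, yaw] about the fixed x, y, z axes, in that order (R = Rz(yaw) Ry(pitch) Rx(roll)).
In Python, from bench import telemetry, viewer, r gives the robot as it stands.
- The arm moves only by the shell command python3 -m inch 'ROWS' [FORCE]. ROWS is JSON, a list of rows, each a list of 3 entries, a list of its own where there are three numbers: the shift along the tool's x, y, z in cm, then the turn, a rotation vector about the tool's x, y, z in rad, then the opening, from 0 (shut) to 1 (fully open). A call has 1 to 20 rows; each row is the pose to reach, as a shift and turn from the pose commanded when the call began, along the tool's axes at that moment; what a row does not reach only later rows make up. A row lasts 1/10 s, in which the tool goes at most 50 mm and 8.59 degrees, less where a joint would pass 70% of its speed; a pose out of reach is approached as far as the arm can. A call with a gripper value outside its range is refused whole. The fingers move at their own pace and stop on an object; FORCE is the grip in N (left out, the last holds). Time passes only in rows, so rows that repeat a pose let the fingers close. It gives the time, the measured TCP pose, the force and the opening at its end, in the units of the state.
- telemetry.sense(): the state, without advancing time (a new reading comes with each control period).
- viewer.snapshot(name): name is "scene" or "top"; returns the picture (400x640x3 uint8, red, green, blue); there is no depth.
- viewer.camera_model(name): a dict with "fx", "fy", "cx", "cy" (pixels), "dist" ([k1, k2, p1, p2, k3] as OpenCV has them; the pictures are not rectified), "cam_to_world" (4x4, takes a point from camera to world coordinates). Camera axes: x right, y down, z forward; pixel columns grow to the right and rows downward; lengths in mm; the calibration is good to about 2 mm. A picture is of the moment at which its call begins. camera_model takes no time and is no camera call.
- r.hand_in(): hands the job in, once; it reports no verdict.
The state is a dict: "time": time; "joint_pos": joint angles; "qd": joint speeds; "joint_efforts": joint torques, N m; "tool_pos": TCP position; "tcp_rot": TCP orientation; "ft_force": force on the tool from outside, world axes, zero at the start; "wrist_torque": the same for the moment, N m; "finger_gap": finger opening in mm.
Only numpy, scipy, OpenCV 4.12 (cv2) and the standard library are available. Lean on these libraries where they do the work, as an engineer would, in place of code of your own. Each camera call takes 0.05 s, during which the arm holds its last target.

## Task

Gauge how high the specimen stands in the steel cup: pinch the two orange side buttons of the depth gauge's head together and, keeping them pinched, lower the probe gently until its sprung foot rests on the specimen and is pushed in by a few millimetres. Let the buttons spring out so that the probe stays there, then swing the red-knobbed lever fully over to its other stop to lock the slide. Do not press hard on the specimen and do not disturb the vial, the timer or the petri dish beside the gauge.

Things in the scene. Friction and masses are not known exactly. Their poses are not given: they have to be found in the camera images.
- gauge: Depth gauge, fixed to the worktop: grey base plate 170 x 190 x 12 mm, two steel legs (18 mm thick, at y = +75 and -75 mm) that carry a bridge with a grey guide block in its middle (block top 160 mm above the worktop). Origin: underside of the base plate, below the axis of the probe. x points from the front of the gauge (roughly facing the robot) to its back, y to its left, z up
- cup: Opaque dark steel specimen cup, 68 mm wide, 68 mm high, wall 3 mm, fixed on the base plate under the probe. Origin: centre of its underside. A dark specimen disc lies in it; the top of the disc is somewhere between 18 and 53 mm above the cup's underside (not reported: find it by touch) and carries the probe without moving
- cup_mouth (a point): Centre of the cup's open mouth, at rim height (80 mm above the worktop)
- probe (a joint): How far the probe (16 mm square steel bar with black marks, with the grey head on top and the brass foot below) has been slid straight down through the guide block, in m: 0 (topmost) to 0.080; starts between 0 and 0.015. The probe cannot turn or sway. It weighs about 0.3 kg and slides with under 1 N of friction while both buttons are pinched; with the buttons out a spring brake holds it against about 15 N
- head_grip (a point): Point in the middle of the probe's grey head (26 x 30 x 45 mm), midway between the two orange buttons, 17 mm below the head's flat top (19 mm with its black cap) and 28 mm above the head's underside. The buttons lie at +y and -y of it in the gauge's axes; each button face is 20 mm wide and 22 mm high, centred at this height; the faces are 50 mm apart when out, 36 mm when both are fully in. Nothing stands beside or above the head; the bar below it is 16 mm square
- button_left (a joint): Travel of the orange button on the +y side of the head, in m: 0 out (sprung, brake on), 0.007 fully in. Needs about 8 N to start and 12 N fully in; the brake lets go after 1 mm, both must be in to free the probe
- button_right (a joint): The same for the orange button on the -y side
- foot: Brass foot of the probe, an 8 mm thick pin with a round end, sprung in the bar: it starts to be pushed up into the bar at 2.5 N, takes 0.6 N more per mm, and is fully pushed in after 8 mm (7.3 N), then rigid. Its origin lies 100 mm below its tip while the foot is out; use foot_tip
- foot_tip (a point): Lowest point of the brass foot, 188 mm below head_grip while the foot is out; it points down into the cup
- lever (a joint): Angle of the lock lever in rad: 0 to 0.3 at the start (unlocked, knob to the front left of the gauge), 1.45 at its stop (locked, knob to the front right). It swings in the horizontal plane, counter-clockwise seen from above, about lever_pivot, stays where it is left, and stiffens from about 0.9 rad on as it clamps the bar (a few N at the knob)
- lever_knob (a point): Middle of the free part of the upright red knob, a round post 14 mm thick at the end of the lever, 95 mm from the pivot; the post's top is 17 mm above this point, the lever's rod (9 mm thick) passes 22 mm below it. At lever angle q the knob lies from the pivot in the direction q + 140 degrees, counter-clockwise from the gauge's x axis
- lever_pivot (a point): Point on the lever's vertical pivot axis at the height of lever_knob, 28 mm in front of the probe's axis
- vial_low: Bystander: small pale closed vial, 44 mm wide, 75 mm high, left of the gauge. Origin: centre of its underside
- bench_timer: Bystander: flat white digital timer, 62 x 66 x 18 mm, right of the gauge. Origin: centre of its underside
- petri_b: Bystander: closed petri dish, 61 mm wide, 13 mm high, right of the gauge towards the back. Origin: centre of its underside

How it is judged:
By the outcome, as a careful person would: the job done as asked, in the order asked, and still so for the second after the job is handed in, with the robot touching nothing.
It also fails if it takes over 61 s, if anything falls off the work surface, if the arm or the gripper's body presses on something with over 40 N, if the wrist force passes 120 N, or if a joint passes its speed limit or range.

## Working session

There is one attempt and no reset: what is moved stays moved. The work goes in short steps, Python scripts to look and compute and a shell command to move; the robot and the scene stay as the last step left them, time stands still between calls to the robot, and variables do not carry over. Pictures are saved under pics/ and viewed, and the job is handed in when it is done.

```bash
ls; mkdir -p pics; python3 - <<'E'
from bench import telemetry, viewer, r
import cv2, numpy as np
print(telemetry.sense())
for n in("scene","top"):
    im=viewer.snapshot(n); cv2.imwrite(f"pics/{n}0.png",im[:,:,::-1])
    print(n,viewer.camera_model(n))
E
```

```text
pics
{'time': 0.0, 'joint_pos': array([ 6.82172160e+01,  7.51543564e+00,  8.53290454e+01,  2.42988535e-03,
        8.72612740e+01, -4.89405965e+00]), 'qd': array([ 0.07924619, -0.02932357, -0.02175231, -0.04758301,  0.00297244,
       -0.00964971]), 'joint_efforts': array([ 1.31481229e-03, -5.69396746e+01, -5.00565684e+01, -6.89771355e-06,
        1.45342690e-02, -2.47559899e-05]), 'tool_pos': array([174.08732557, 573.64168034, 241.24323682]), 'tcp_rot': array([-1.79894837e+02, -1.14403909e-02,  1.63111147e+02]), 'ft_force': array([-0.09696893,  1.11510574, -0.63263868]), 'wrist_torque': array([ 0.07665966,  0.00705901, -0.00390583]), 'finger_gap': 85.48678274417419}
scene {'fx': 463.1313427513309, 'fy': 463.1313427513309, 'cx': 321.94011348143243, 'cy': 201.23144574859913, 'dist': array([0.0349619, 0.       , 0.       , 0.       , 0.       ]), 'cam_to_world': array([[ 7.55358558e-01, -4.22118854e-01,  5.01247565e-01,
         1.16775733e+02],
       [-6.55299069e-01, -4.81802015e-01,  5.81764513e-01,
        -5.45149450e+02],
       [-4.07168277e-03, -7.67907867e-01, -6.40547367e-01,
         8.08160125e+02],
       [ 0.00000000e+00,  0.00000000e+00,  0.00000000e+00,
         1.00000000e+00]])}
top {'fx': 367.6613365964401, 'fy': 367.6613365964401, 'cx': 320.0632489548587, 'cy': 197.65577371926537, 'dist': array([0.02747412, 0.        , 0.        , 0.        , 0.        ]), 'cam_to_world': array([[ 2.64697689e-01, -9.04668485e-01,  3.33931230e-01,
         2.94710225e+02],
       [-9.64298769e-01, -2.51163097e-01,  8.39343989e-02,
        -6.26808292e+01],
       [ 7.93839641e-03, -3.44226715e-01, -9.38852997e-01,
         1.10404733e+03],
       [ 0.00000000e+00,  0.00000000e+00,  0.00000000e+00,
         1.00000000e+00]])}
```

View pics/scene0.png

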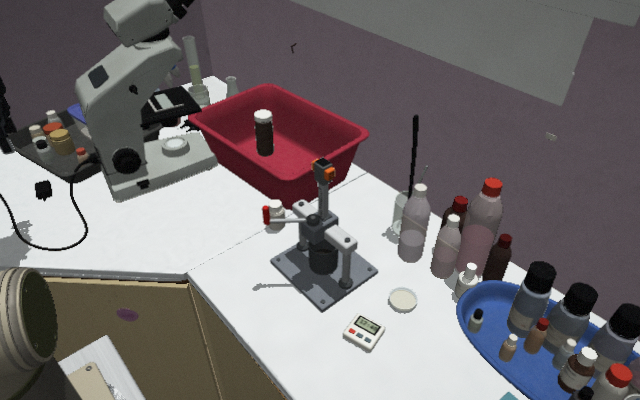

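View pics/top0.png

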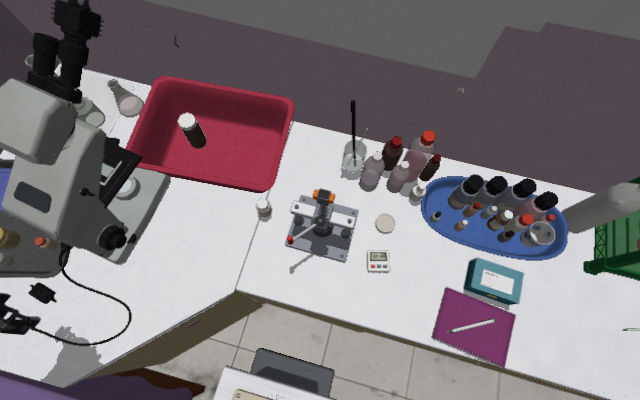

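The scene view has the gauge head at about (323,168), the knob at (266,215), the vial at (275,212), the timer at (364,331) and the dish at (403,299). In the top view the head is at about (324,196) and the knob at (290,240). I'll zoom in next.

```bash
python3 - <<'E'
import cv2, numpy as np
a=cv2.imread("pics/scene0.png")[140:320,240:400]; b=cv2.imread("pics/top0.png")[175:285,240:400]
cv2.imwrite("pics/sc_z.png",cv2.resize(a,None,fx=3.3,fy=3.3,interpolation=cv2.INTER_CUBIC))
cv2.imwrite("pics/tp_z.png",cv2.resize(b,None,fx=5,fy=5,interpolation=cv2.INTER_CUBIC))
for n in("scene0","top0"):
    im=cv2.imread(f"pics/{n}.png");h=cv2.cvtColor(im,cv2.COLOR_BGR2HSV)
    for nm,lo,hi in(("orange",(6,150,120),(18,255,255)),("red",(0,170,90),(5,255,255))):
        m=cv2.inRange(h,lo,hi)
        k,l,s,c=cv2.connectedComponentsWithStats(m)
        for i in range(1,k):
            x,y=c[i]
            if s[i,4]>5 and 230<x<400 and 140<y<320: print(n,nm,s[i],c[i].round(1))
E
```

```text
scene0 orange [312 159   7   5  11] [314.2 160.7]
scene0 orange [325 167  10   7  41] [329.4 169.8]
scene0 red [263 206   6   5  23] [265.3 208. ]
top0 orange [313 190   6   7  26] [315.5 193. ]
top0 orange [329 194   5   7  29] [331.2 197.2]
top0 red [392 136   9   9  55] [396.4 140.1]
top0 red [287 236   5   5  18] [289.1 238.1]
```

View pics/sc_z.png

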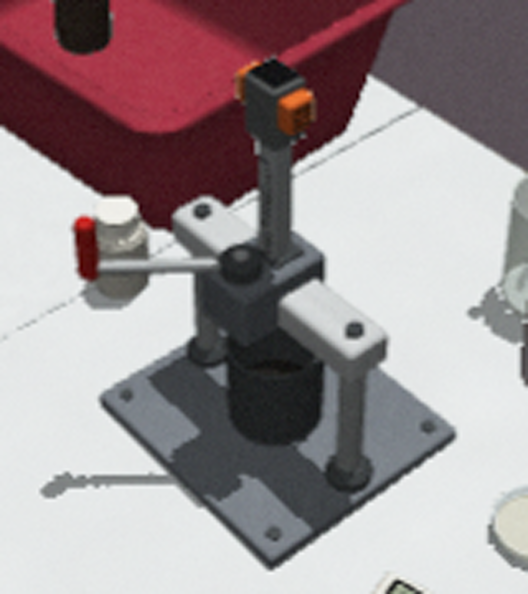

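View pics/tp_z.png

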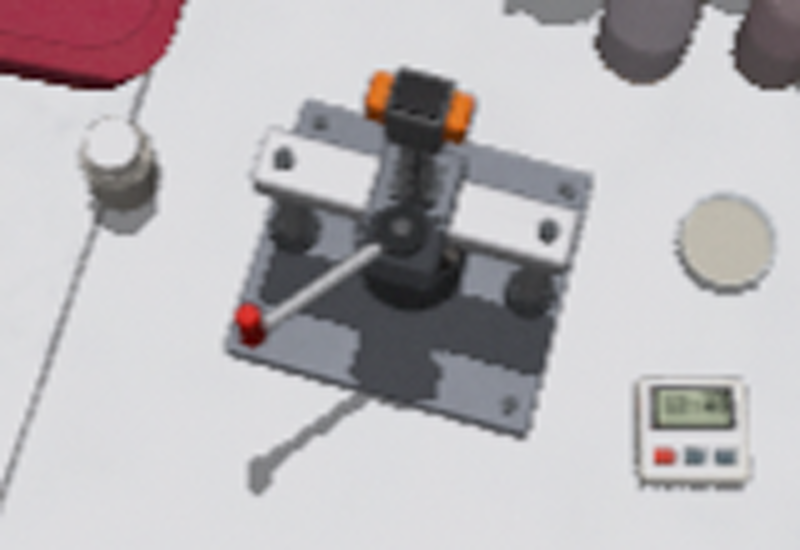

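```bash
cat > h.py <<'E'
import numpy as np, cv2
from bench import viewer
M={n:viewer.camera_model(n) for n in("scene","top")}
def ray(n,p):
    c=M[n];K=np.array([[c['fx'],0,c['cx']],[0,c['fy'],c['cy']],[0,0,1]])
    u=cv2.undistortPoints(np.array([[p]],float),K,c['dist'])[0,0]
    T=c['cam_to_world'];d=T[:3,:3]@[u[0],u[1],1];return T[:3,3],d/np.linalg.norm(d)
def plane(n,p,z):
    o,d=ray(n,p);return (o+d*(z-o[2])/d[2])
def tri(ps,pt):
    o1,d1=ray("scene",ps);o2,d2=ray("top",pt)
    s=np.linalg.lstsq(np.c_[d1,-d2],o2-o1,rcond=None)[0]
    a=o1+d1*s[0];b=o2+d2*s[1];return (a+b)/2,np.linalg.norm(a-b)
def proj(n,P):
    c=M[n];T=np.linalg.inv(c['cam_to_world']);K=np.array([[c['fx'],0,c['cx']],[0,c['fy'],c['cy']],[0,0,1]])
    return cv2.projectPoints(np.array([P],float),cv2.Rodrigues(T[:3,:3])[0],T[:3,3],K,c['dist'])[0][0,0]
E
python3 - <<'E'
from h import *
np.set_printoptions(precision=1,suppress=True)
s=lambda x,y:(240+(x+.5)/3.3-.5,140+(y+.5)/3.3-.5)
t=lambda x,y:(240+(x+.5)/5-.5,175+(y+.5)/5-.5)
for nm,n,pts in(("plate","scene",[s(102,400),s(272,560),s(455,434)]),("plate","top",[t(308,102),t(592,176),t(525,433),t(228,348)])):
    P=np.array([plane(n,p,12) for p in pts]);print(n,P,[np.linalg.norm(P[i]-P[i-1]) for i in range(len(P))])
P=np.array([plane("top",p,12) for p in [t(308,102),t(592,176),t(525,433),t(228,348)]])
print("centre",P.mean(0))
d=P[1]-P[0]+P[2]-P[3];print("yaw -y axis",np.degrees(np.arctan2(d[1],d[0]))+90); 
d=P[0]-P[3]+P[1]-P[2];print("yaw x",np.degrees(np.arctan2(d[1],d[0])))
print("cap",tri(s(275,73),t(423,93)))
print("knobtop",tri(s(83,220),t(248,312)))
print("pivot cap",tri(s(240,255),t(402,222)))
print("btn",tri((314.2,160.7),(315.5,193)),tri((329.4,169.8),(331.2,197.2)))
print("bolts bridge",tri(s(202,211),t(283,158)),tri(s(355,330),t(548,231)))
print("vial",plane("top",t(113,140),75),"timer",plane("top",t(690,430),18),"petri",plane("top",t(727,243),13))
E
```

```text
scene [[508.2  93.2  12. ]
 [508.4 -89.2  12. ]
 [672.3 -92.2  12. ]] [np.float64(247.6656090607384), np.float64(182.39167797509884), np.float64(163.95808887025535)]
top [[675.8  95.   12. ]
 [675.9 -90.1  12. ]
 [508.5 -88.7  12. ]
 [510.6  96.8  12. ]] [np.float64(165.14598489581488), np.float64(185.03950650575777), np.float64(167.32393872768233), np.float64(185.41718079421392)]
centre [592.7   3.2  12. ]
yaw -y axis -0.3123504399567878
yaw x -0.5581659467978671
cap (array([593.1,   3.1, 300.6]), np.float64(1.3732688822722645))
knobtop (array([491.7,  64.4, 206.6]), np.float64(1.2947334090248883))
pivot cap (array([566.4,   5.3, 174.2]), np.float64(2.4902484296090526))
btn (array([589.7,  23.9, 294.1]), np.float64(3.1023818405075883)) (array([592. , -15.2, 291.8]), np.float64(0.6614409285403663))
bolts bridge (array([593.3,  79.4, 147.6]), np.float64(0.03973447030880632)) (array([591.7, -71.1, 148.4]), np.float64(0.7186157964119295))
vial [599.9 190.3  75. ] timer [ 535.2 -182.2   18. ] petri [ 655.4 -180.3   13. ]
```

```bash
python3 - <<'E'
from h import *
np.set_printoptions(precision=0,suppress=True)
for p in [(174,574,241),(174,574,385),(380,290,385),(593,4,385),(0,0,0),(593,4,282)]:
    print(p,proj("top",p),proj("scene",p))
print("microscope base edge",plane("top",(140,255),30),plane("top",(175,170),30),"stage/focus knob",plane("top",(125,235),150),"head",plane("top",(100,235),300))
E
```

```text
(174, 574, 241) [ 23. 310.] [ 12. 144.]
(174, 574, 385) [-37. 306.] [-20.  83.]
(380, 290, 385) [157. 239.] [140. 102.]
(593, 4, 385) [324. 179.] [323. 123.]
(0, 0, 0) [262. 447.] [ 53. 449.]
(593, 4, 282) [323. 196.] [323. 169.]
microscope base edge [365. 492.  30.] [644. 502.  30.] stage/focus knob [396. 490. 150.] head [365. 455. 300.]
```

```bash
python3 -m inch '[[[-3.3,-6.5,-5],[0,0,0],1],[[-6.6,-13,-10],[0,0,0],1],[[-6.6,-13,-14.3],[0,0,0],1],[[-15,-18,-14.3],[0,0,-0.1],1],[[-25,-23.8,-14.3],[0,0,-0.2],1],[[-35,-29.7,-14.3],[0,0,-0.286],1],[[-45,-35.5,-14.3],[0,0,-0.286],1],[[-56.6,-42.4,-14.3],[0,0,-0.286],1],[[-56.6,-42.4,-14.3],[0,0,-0.286],1],[[-56.6,-42.4,-14.3],[0,0,-0.286],1],[[-56.6,-42.4,-14.3],[0,0,-0.286],1],[[-56.6,-42.4,-14.3],[0,0,-0.286],1],[[-56.6,-42.4,-14.3],[0,0,-0.286],1],[[-56.6,-42.4,-14.3],[0,0,-0.286],1],[[-56.6,-42.4,-14.3],[0,0,-0.286],1],[[-56.6,-42.4,-14.3],[0,0,-0.286],1],[[-56.6,-42.4,-14.3],[0,0,-0.286],1],[[-56.6,-42.4,-14.3],[0,0,-0.286],1],[[-56.6,-42.4,-14.3],[0,0,-0.286],1],[[-56.6,-42.4,-14.3],[0,0,-0.286],1]]' 20
python3 - <<'E'
from bench import telemetry, viewer
import cv2,numpy as np
np.set_printoptions(precision=2,suppress=True)
s=telemetry.sense();print({k:s[k] for k in('time','joint_pos','tool_pos','tcp_rot','ft_force','finger_gap')})
a=viewer.snapshot("scene")[60:260,220:420,::-1];b=viewer.snapshot("top")[110:310,220:420,::-1]
cv2.imwrite("pics/a1.png",cv2.resize(np.hstack([a,b]),None,fx=2,fy=2,interpolation=cv2.INTER_CUBIC))
E
```

```text
time: 2.1
tool_pos: [592.2, 5.3, 385.9]
tcp_rot: [180.0, 0.1, 179.6]
ft_force: [0.2, -2.1, 0.4]
finger_gap: 85.3
{'time': 2.1, 'joint_pos': array([ -4.45,   5.52,  72.54,   0.01, 101.89, -94.05]), 'tool_pos': array([592.15,   5.32, 385.93]), 'tcp_rot': array([179.99,   0.05, 179.6 ]), 'ft_force': array([ 0.25, -2.14,  0.43]), 'finger_gap': 85.30153409526534}
```

View pics/a1.png

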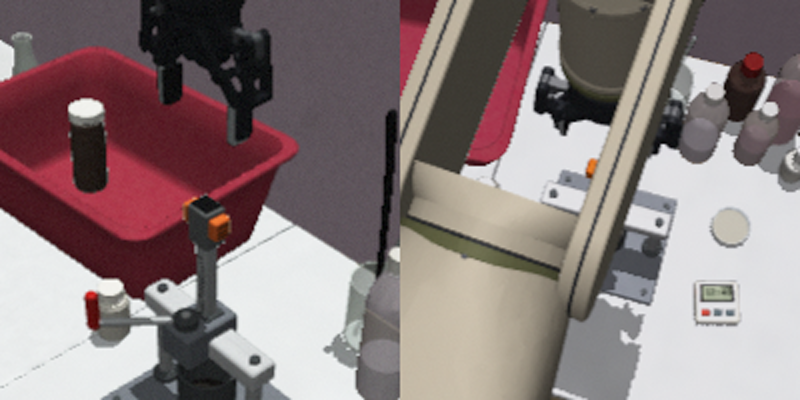

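The jaws are open above the head with clear space on both sides. In the left half of the picture the pads are at (170,85) and (240,125) and the head at (207,220). Next I descend onto the head.

```bash
python3 -m inch '[[[0,0,3],[0,0,0],1],[[0,0,6],[0,0,0],1],[[0,0,9],[0,0,0],1],[[0,0,11.3],[0,0,0],1],[[0,0,11.3],[0,0,0],1],[[0,0,11.3],[0,0,0],1],[[0,0,11.3],[0,0,0],1]]' 20
python3 - <<'E'
from bench import telemetry, viewer
import cv2,numpy as np
a=viewer.snapshot("scene")[100:250,230:430,::-1]
cv2.imwrite("pics/a2.png",cv2.resize(a,None,fx=4,fy=4,interpolation=cv2.INTER_CUBIC))
E
```

```text
time: 2.9
tool_pos: [593.5, 4.1, 274.7]
tcp_rot: [-180.0, 0.2, 179.5]
ft_force: [0.2, 0.5, 0.6]
finger_gap: 85.3
```

View pics/a2.png

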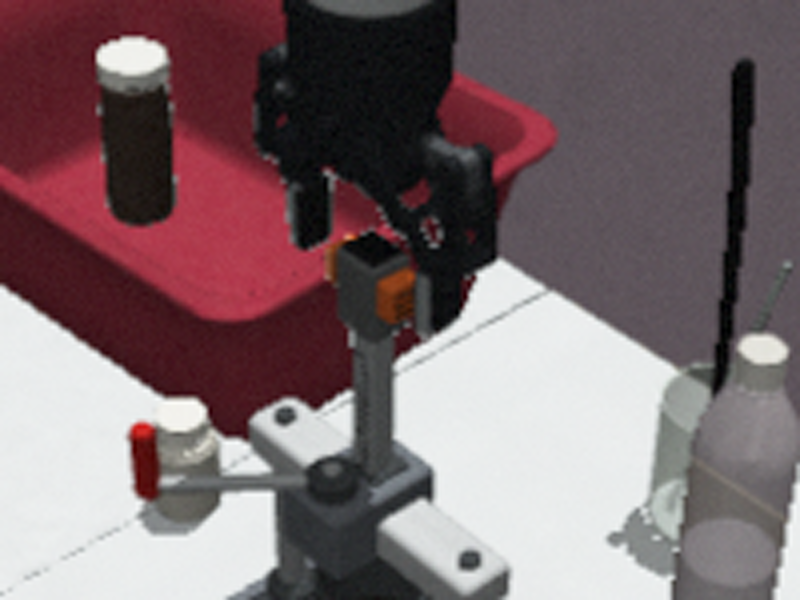

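```bash
python3 -m inch '[[[0,0,0],[0,0,0],0.6],[[0,0,0],[0,0,0],0.6],[[0,0,0],[0,0,0],0.6],[[0,0,0],[0,0,0],0.3],[[0,0,0],[0,0,0],0.3],[[0,0,0],[0,0,0],0.3],[[0,0,0],[0,0,0],0.3],[[0,0,0],[0,0,0],0.3],[[0,0,0],[0,0,0],0.3]]' 35
python3 - <<'E'
from bench import telemetry, viewer
import cv2,numpy as np
print(telemetry.sense()['ft_force'])
a=viewer.snapshot("scene")[100:250,230:430,::-1]
cv2.imwrite("pics/a3.png",cv2.resize(a,None,fx=4,fy=4,interpolation=cv2.INTER_CUBIC))
E
```

```text
time: 3.85
tool_pos: [592.7, 3.7, 272.1]
tcp_rot: [-180.0, -0.0, 179.5]
ft_force: [2.6, -4.2, -3.9]
finger_gap: 32.3
[ 2.63179859 -4.21944145 -3.93926179]
```

View pics/a3.png

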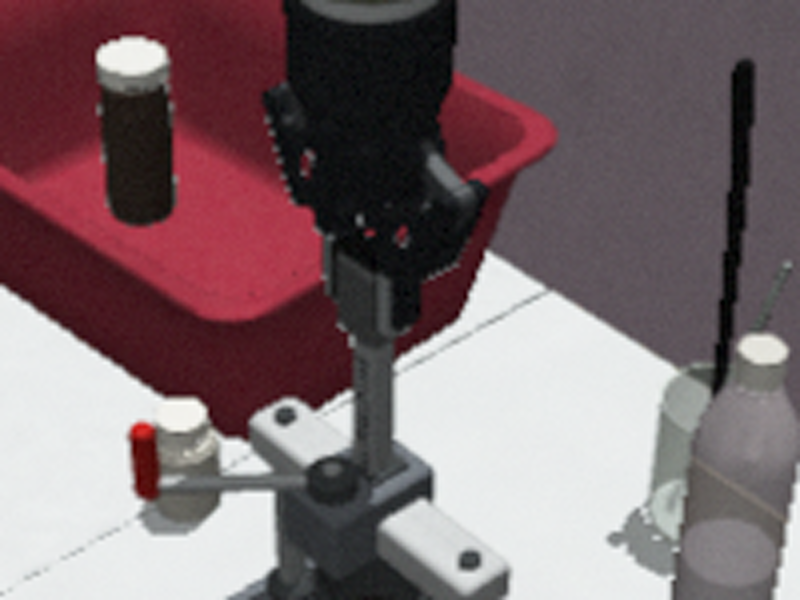

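Both buttons are pinched: the gap is 32.3 mm and the wrist carries about the probe's weight. Next I lower part of the way, staying in free space.

```bash
python3 -m inch '[[[0,0,0.3],[0,0,0],0.3],[[0,0,0.7],[0,0,0],0.3],[[0,0,1.2],[0,0,0],0.3],[[0,0,1.6],[0,0,0],0.3],[[0,0,2.0],[0,0,0],0.3],[[0,0,2.0],[0,0,0],0.3],[[0,0,2.0],[0,0,0],0.3],[[0,0,2.0],[0,0,0],0.3]]' 35
python3 - <<'E'
from bench import telemetry, viewer
import cv2,numpy as np
print(telemetry.sense()['ft_force'])
a=viewer.snapshot("scene")[100:250,230:430,::-1]
cv2.imwrite("pics/a4.png",cv2.resize(a,None,fx=4,fy=4,interpolation=cv2.INTER_CUBIC))
E
```

```text
time: 4.7
tool_pos: [592.8, 3.7, 251.8]
tcp_rot: [-180.0, -0.0, 179.5]
ft_force: [3.7, -5.6, -3.5]
finger_gap: 32.2
[ 3.70724798 -5.62199145 -3.52149915]
```

View pics/a4.png

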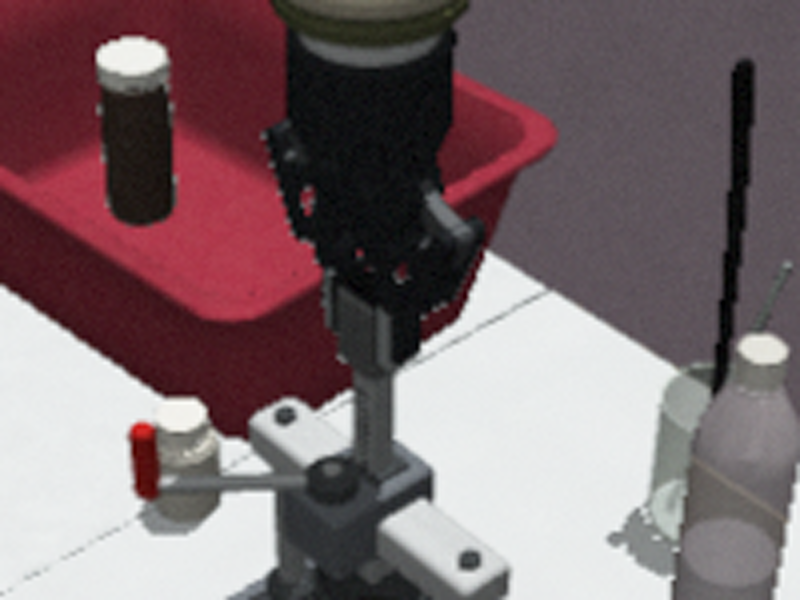

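```bash
python3 -m inch '[[[0,0,0.2],[0,0,0],0.3],[[0,0,0.4],[0,0,0],0.3],[[0,0,0.4],[0,0,0],0.3],[[0,0,0.4],[0,0,0],0.3]]' 35
```

```text
time: 5.15
tool_pos: [592.8, 3.7, 247.8]
tcp_rot: [-180.0, 0.0, 179.5]
ft_force: [3.9, -4.1, -4.8]
finger_gap: 31.8
```

```bash
python3 -m inch '[[[0,0,0.2],[0,0,0],0.3],[[0,0,0.4],[0,0,0],0.3],[[0,0,0.4],[0,0,0],0.3],[[0,0,0.4],[0,0,0],0.3]]' 35
```

```text
time: 5.55
tool_pos: [592.8, 3.7, 243.8]
tcp_rot: [-180.0, 0.0, 179.5]
ft_force: [3.7, -3.7, -3.1]
finger_gap: 31.9
```

```bash
python3 -m inch '[[[0,0,0.2],[0,0,0],0.3],[[0,0,0.3],[0,0,0],0.3],[[0,0,0.3],[0,0,0],0.3]]' 35
```

```text
time: 5.85
tool_pos: [592.8, 3.7, 240.8]
tcp_rot: [-180.0, 0.0, 179.5]
ft_force: [4.9, -5.4, -4.0]
finger_gap: 32.0
```

```bash
python3 -m inch '[[[0,0,0.2],[0,0,0],0.3],[[0,0,0.3],[0,0,0],0.3],[[0,0,0.3],[0,0,0],0.3]]' 35
```

```text
time: 6.15
tool_pos: [592.7, 3.7, 237.8]
tcp_rot: [-180.0, 0.0, 179.5]
ft_force: [4.1, -5.5, -5.3]
finger_gap: 32.2
```

```bash
python3 -m inch '[[[0,0,0.2],[0,0,0],0.3],[[0,0,0.3],[0,0,0],0.3],[[0,0,0.3],[0,0,0],0.3]]' 35
```

```text
time: 6.45
tool_pos: [592.7, 3.7, 234.8]
tcp_rot: [-180.0, 0.0, 179.5]
ft_force: [4.0, -5.1, -4.3]
finger_gap: 31.9
```

```bash
python3 -m inch '[[[0,0,0.2],[0,0,0],0.3],[[0,0,0.3],[0,0,0],0.3],[[0,0,0.3],[0,0,0],0.3]]' 35
```

```text
time: 6.75
tool_pos: [592.8, 3.7, 231.8]
tcp_rot: [-180.0, 0.0, 179.5]
ft_force: [3.4, -4.5, -4.5]
finger_gap: 32.2
```

```bash
python3 -m inch '[[[0,0,0.2],[0,0,0],0.3],[[0,0,0.3],[0,0,0],0.3],[[0,0,0.3],[0,0,0],0.3]]' 35
```

```text
time: 7.05
tool_pos: [592.7, 3.7, 228.8]
tcp_rot: [-180.0, 0.0, 179.5]
ft_force: [3.3, -5.0, -3.5]
finger_gap: 31.9
```

```bash
python3 -m inch '[[[0,0,0.2],[0,0,0],0.3],[[0,0,0.3],[0,0,0],0.3],[[0,0,0.3],[0,0,0],0.3]]' 35
```

```text
time: 7.35
tool_pos: [592.7, 3.7, 225.8]
tcp_rot: [-180.0, 0.0, 179.5]
ft_force: [4.7, -5.1, -3.8]
finger_gap: 32.2
```

```bash
python3 -m inch '[[[0,0,0.2],[0,0,0],0.3],[[0,0,0.3],[0,0,0],0.3],[[0,0,0.3],[0,0,0],0.3]]' 35
```

```text
time: 7.65
tool_pos: [592.8, 3.7, 222.8]
tcp_rot: [-180.0, 0.0, 179.5]
ft_force: [2.6, -5.6, -5.3]
finger_gap: 32.2
```

```bash
python3 -m inch '[[[0,0,0.2],[0,0,0],0.3],[[0,0,0.3],[0,0,0],0.3],[[0,0,0.3],[0,0,0],0.3]]' 35
```

```text
time: 7.95
tool_pos: [592.8, 3.7, 219.8]
tcp_rot: [-180.0, 0.0, 179.5]
ft_force: [3.4, -4.0, -4.2]
finger_gap: 32.3
```

```bash
python3 -m inch '[[[0,0,0.2],[0,0,0],0.3],[[0,0,0.3],[0,0,0],0.3],[[0,0,0.3],[0,0,0],0.3]]' 35
```

```text
time: 8.25
tool_pos: [592.8, 3.7, 216.8]
tcp_rot: [-180.0, 0.0, 179.5]
ft_force: [4.1, -5.7, -4.1]
finger_gap: 32.4
```

```bash
python3 -m inch '[[[0,0,0.2],[0,0,0],0.3],[[0,0,0.3],[0,0,0],0.3],[[0,0,0.3],[0,0,0],0.3]]' 35
python3 - <<'E'
from bench import telemetry, viewer
import cv2,numpy as np
a=viewer.snapshot("scene")[100:250,230:430,::-1]
cv2.imwrite("pics/a5.png",cv2.resize(a,None,fx=4,fy=4,interpolation=cv2.INTER_CUBIC))
E
```

```text
time: 8.55
tool_pos: [592.8, 3.7, 214.1]
tcp_rot: [-180.0, 0.0, 179.5]
ft_force: [2.6, -4.4, -2.9]
finger_gap: 32.2
```

View pics/a5.png

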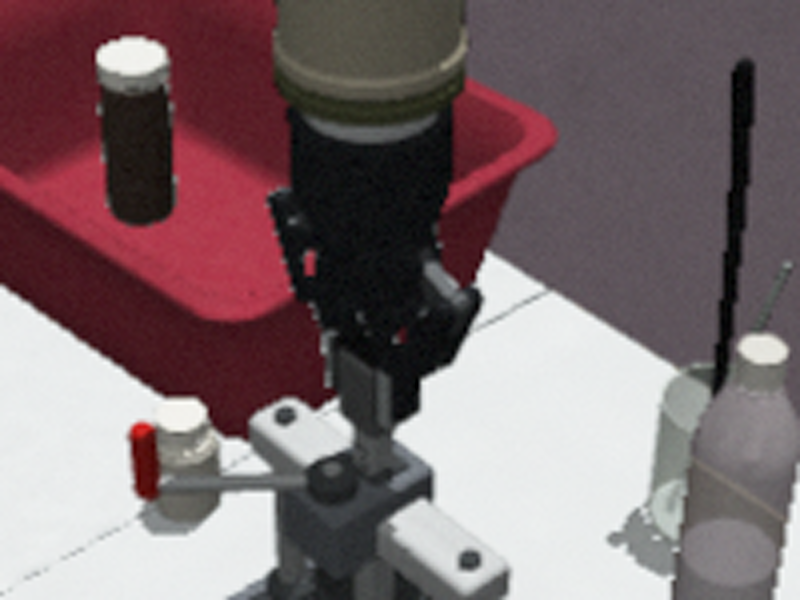

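```bash
python3 -m inch '[[[0,0,0.1],[0,0,0],0.3],[[0,0,0.2],[0,0,0],0.3],[[0,0,0.2],[0,0,0],0.3],[[0,0,0.2],[0,0,0],0.3]]' 35
```

```text
time: 9.0
tool_pos: [592.8, 3.7, 212.5]
tcp_rot: [-180.0, 0.0, 179.5]
ft_force: [1.4, -4.5, 0.1]
finger_gap: 32.0
```

```bash
for i in 1 2 3; do python3 -m inch '[[[0,0,0],[0,0,0],0.3]]' 35 | egrep 'tool_pos|force'; done
```

```text
tool_pos: [592.8, 3.7, 212.5]
ft_force: [1.7, -5.1, -1.1]
tool_pos: [592.8, 3.7, 212.4]
ft_force: [1.2, -4.9, -1.2]
tool_pos: [592.8, 3.7, 212.5]
ft_force: [1.7, -4.9, -0.5]
```

Contact: the force rose by about 3.5 N, which means roughly 1.7 mm of foot travel. I'll push slightly further.

```bash
python3 -m inch '[[[0,0,0.1],[0,0,0],0.3],[[0,0,0.2],[0,0,0],0.3],[[0,0,0.26],[0,0,0],0.3],[[0,0,0.26],[0,0,0],0.3],[[0,0,0.26],[0,0,0],0.3]]' 35; for i in 1 2 3 4; do python3 -m inch '[[[0,0,0],[0,0,0],0.3]]' 35 | egrep 'tool_pos|force'; done
python3 - <<'E'
from bench import telemetry, viewer
import cv2,numpy as np
a=viewer.snapshot("scene")[100:250,230:430,::-1]
cv2.imwrite("pics/a6.png",cv2.resize(a,None,fx=4,fy=4,interpolation=cv2.INTER_CUBIC))
E
```

```text
time: 9.8
tool_pos: [592.8, 3.7, 210.1]
tcp_rot: [-180.0, 0.0, 179.5]
ft_force: [1.4, -5.5, 0.8]
finger_gap: 31.9
tool_pos: [592.8, 3.7, 210.1]
ft_force: [0.8, -5.5, 0.9]
tool_pos: [592.9, 3.7, 210.1]
ft_force: [1.0, -5.2, 1.1]
tool_pos: [592.8, 3.7, 210.1]
ft_force: [1.1, -5.2, -0.3]
tool_pos: [592.8, 3.7, 210.1]
ft_force: [1.8, -5.5, 1.1]
```

View pics/a6.png

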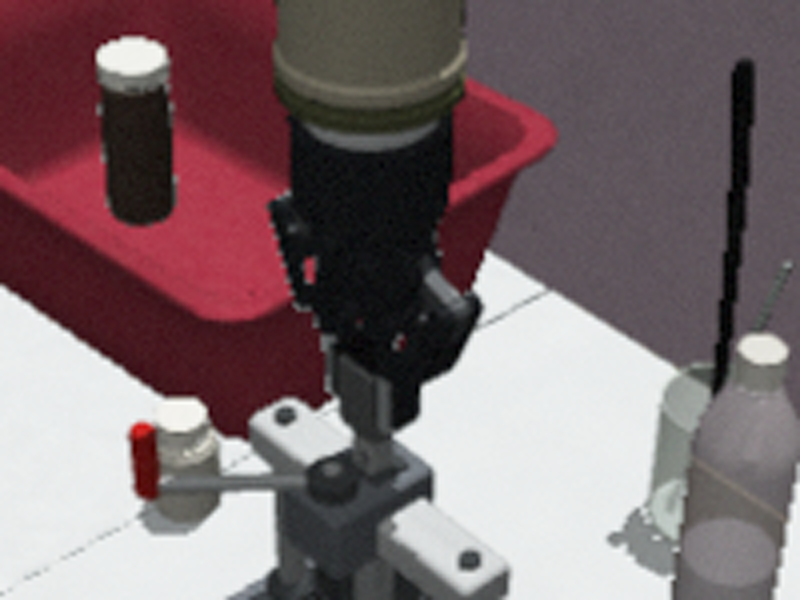

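```bash
python3 -m inch '[[[0,0,0],[0,0,0],0.42],[[0,0,0],[0,0,0],0.46],[[0,0,0],[0,0,0],0.52],[[0,0,0],[0,0,0],0.58],[[0,0,0],[0,0,0],0.66],[[0,0,0],[0,0,0],0.8],[[0,0,0],[0,0,0],1],[[0,0,0],[0,0,0],1],[[0,0,0],[0,0,0],1],[[0,0,0],[0,0,0],1]]' 35
python3 - <<'E'
from bench import telemetry, viewer
import cv2,numpy as np
a=viewer.snapshot("scene")[100:250,230:430,::-1]
cv2.imwrite("pics/a7.png",cv2.resize(a,None,fx=4,fy=4,interpolation=cv2.INTER_CUBIC))
E
```

```text
time: 11.25
tool_pos: [592.6, 4.0, 209.6]
tcp_rot: [180.0, -0.0, 179.5]
ft_force: [-0.0, 0.1, 0.6]
finger_gap: 85.5
```

View pics/a7.png

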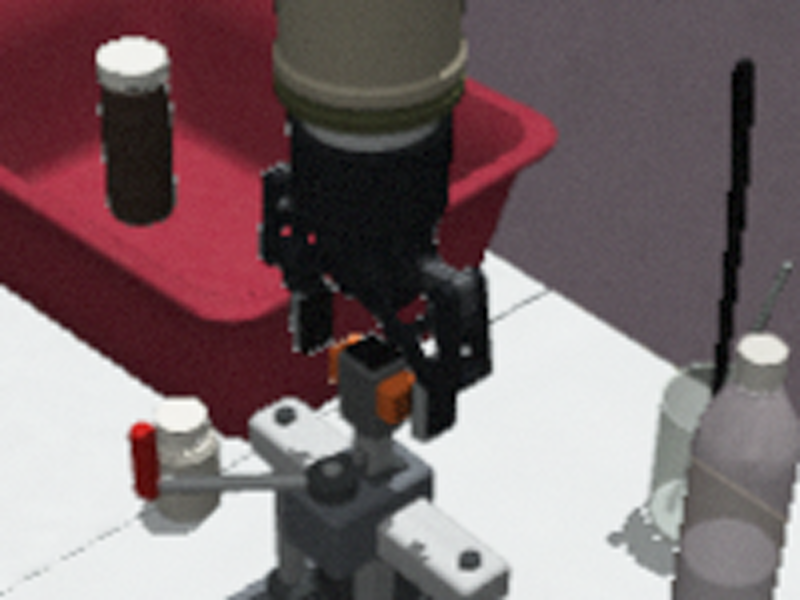

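The head stayed at the same height after release and both buttons are out. Next I rise and move over the knob.

```bash
python3 -m inch '[[[0,0,-2],[0,0,0],1],[[0,0,-5],[0,0,0],1],[[0,0,-9],[0,0,0],1],[[0,0,-10],[0,0,0],1],[[3.5,2,-10],[0,0,0],0.45],[[7,4,-10],[0,0,0],0.45],[[10.15,5.98,-10],[0,0,0],0.45],[[10.15,5.98,-10],[0,0,0],0.45],[[10.15,5.98,-6],[0,0,0],0.45],[[10.15,5.98,-3],[0,0,0],0.45],[[10.15,5.98,-2],[0,0,0],0.45],[[10.15,5.98,-2],[0,0,0],0.45],[[10.15,5.98,-2],[0,0,0],0.45]]' 35
python3 - <<'E'
from bench import telemetry, viewer
import cv2,numpy as np
a=viewer.snapshot("scene")[100:250,230:430,::-1]
cv2.imwrite("pics/a8.png",cv2.resize(a,None,fx=4,fy=4,interpolation=cv2.INTER_CUBIC))
b=viewer.snapshot("top")[:,:,::-1]
cv2.imwrite("pics/b8.png",b)
E
```

```text
time: 12.6
tool_pos: [492.5, 64.5, 231.0]
tcp_rot: [180.0, 0.1, 179.5]
ft_force: [-0.1, 0.0, 0.8]
finger_gap: 38.2
```

View pics/a8.png

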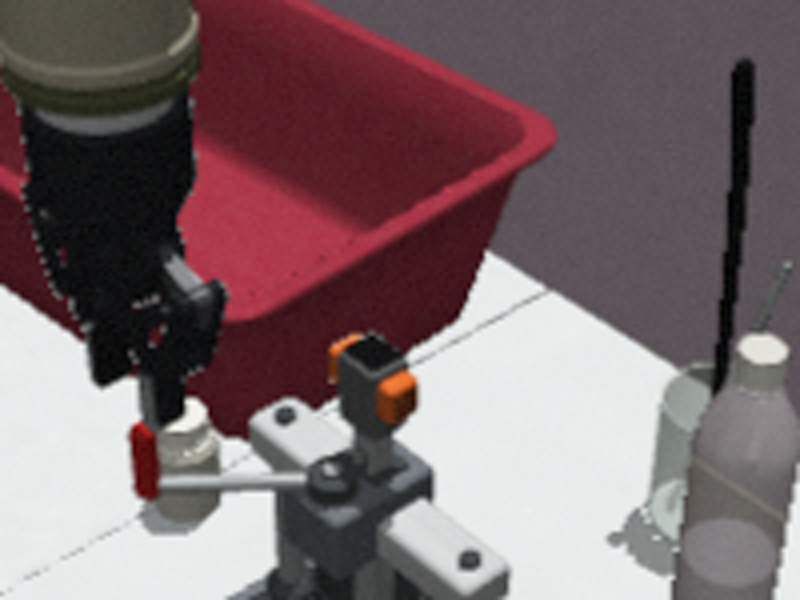

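```bash
python3 - <<'E'
from h import *
np.set_printoptions(precision=0,suppress=True)
z=lambda P:(proj("scene",P)-[230,100]+.5)*4-.5
for P in [(492,64.4,206.6),(492,64.4,175),(492.5,64.5+19,223),(492.5,64.5-19,223),(492.5,64.5+34,223),(492.5,64.5-34,223),(481.5,64.5-19,223),(481.5,64.5+19,223)]: print(P,z(P))
b=cv2.imread("pics/b8.png")[150:350,200:400];cv2.imwrite("pics/b8z.png",cv2.resize(b,None,fx=3,fy=3))
E
```

```text
(492, 64.4, 206.6) [142. 426.]
(492, 64.4, 175) [148. 473.]
(492.5, 83.5, 223) [118. 382.]
(492.5, 45.5, 223) [163. 419.]
(492.5, 98.5, 223) [101. 368.]
(492.5, 30.5, 223) [181. 434.]
(481.5, 45.5, 223) [145. 429.]
(481.5, 83.5, 223) [100. 391.]
```

View pics/b8z.png

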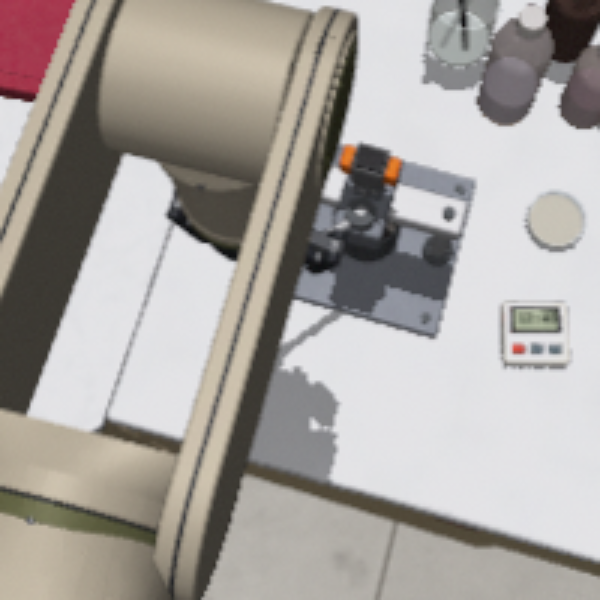

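The top view is blocked by the arm. In the scene view the fingertips at (112,383) and (168,422) match their projections and straddle the knob, so I descend.

```bash
python3 -m inch '[[[0,0,1],[0,0,0],0.45],[[0,0,2],[0,0,0],0.45],[[0,0,3],[0,0,0],0.45],[[0,0,4],[0,0,0],0.45],[[0,0,4],[0,0,0],0.45],[[0,0,4],[0,0,0],0.3],[[0,0,4],[0,0,0],0.3],[[0,0,4],[0,0,0],0.3]]' 20
python3 - <<'E'
from bench import telemetry, viewer
import cv2,numpy as np
a=viewer.snapshot("scene")[100:250,230:430,::-1]
cv2.imwrite("pics/a9.png",cv2.resize(a,None,fx=4,fy=4,interpolation=cv2.INTER_CUBIC))
E
```

```text
time: 13.5
tool_pos: [492.1, 64.7, 190.3]
tcp_rot: [180.0, 0.1, 179.5]
ft_force: [0.6, -0.5, -0.7]
finger_gap: 25.6
```

View pics/a9.png

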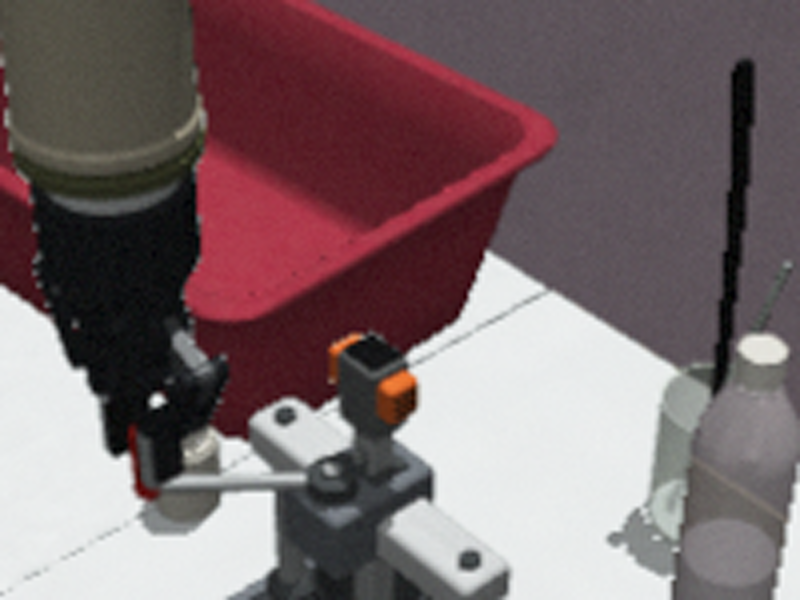

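```bash
python3 -m inch '[[[0,-0.5,0],[0,0,0],0.3],[[0.4,-1.1,0],[0,0,0],0.3],[[0.85,-1.8,0],[0,0,0],0.3],[[1.25,-2.5,0],[0,0,0],0.3],[[1.55,-3.3,0],[0,0,0],0.3],[[1.8,-4.1,0],[0,0,0],0.3],[[2,-4.9,0],[0,0,0],0.3],[[2.1,-5.7,0],[0,0,0],0.3],[[2.1,-6.5,0],[0,0,0],0.3],[[2.1,-7.35,0],[0,0,0],0.3],[[2,-8.2,0],[0,0,0],0.3],[[1.8,-9,0],[0,0,0],0.3],[[1.55,-9.8,0],[0,0,0],0.3],[[1.55,-9.8,0],[0,0,0],0.3],[[1.55,-9.8,0],[0,0,0],0.3]]' 20
python3 - <<'E'
from bench import telemetry, viewer
import cv2,numpy as np
a=viewer.snapshot("scene")[100:250,230:430,::-1]
cv2.imwrite("pics/a10.png",cv2.resize(a,None,fx=4,fy=4,interpolation=cv2.INTER_CUBIC))
E
```

```text
time: 15.05
tool_pos: [475.6, -33.5, 189.7]
tcp_rot: [-180.0, 0.0, 179.5]
ft_force: [0.4, -0.8, 0.2]
finger_gap: 25.4
```

View pics/a10.png

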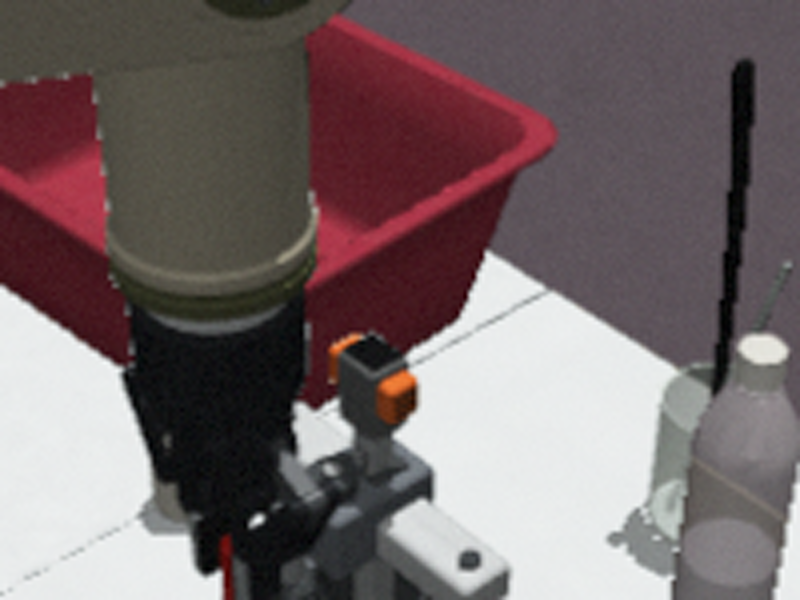

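```bash
python3 -m inch '[[[-0.15,-0.4,0],[0,0,0],0.3],[[-0.3,-0.75,0],[0,0,0],0.3],[[-0.5,-1.1,0],[0,0,0],0.3],[[-0.7,-1.5,0],[0,0,0],0.3],[[-0.9,-1.85,0],[0,0,0],0.3],[[-1.15,-2.2,0],[0,0,0],0.3],[[-1.4,-2.55,0],[0,0,0],0.3],[[-1.65,-2.9,0],[0,0,0],0.3],[[-1.65,-2.9,0],[0,0,0],0.3]]' 20
```

```text
time: 16.0
tool_pos: [492.1, -63.0, 189.7]
tcp_rot: [-180.0, 0.0, 179.5]
ft_force: [0.2, -0.6, 0.6]
finger_gap: 25.8
```

```bash
python3 - <<'E'
from bench import telemetry, viewer
import cv2,numpy as np
a=viewer.snapshot("scene")[130:280,230:430,::-1]
cv2.imwrite("pics/a11.png",cv2.resize(a,None,fx=4,fy=4,interpolation=cv2.INTER_CUBIC))
E
```

```text
(no output)
```

View pics/a11.png

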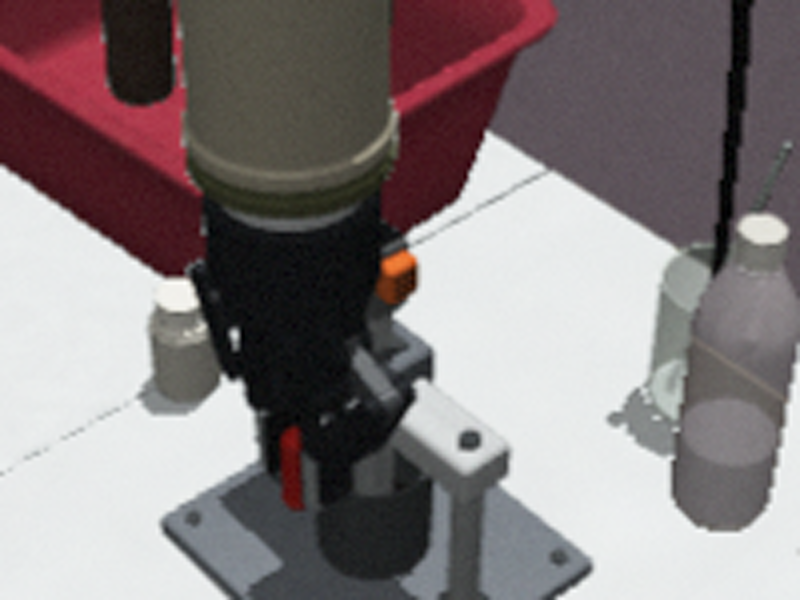

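The knob, at about (292,465), is still between the pads. I push on to the stop in small steps.

```bash
python3 -m inch '[[[-0.15,-0.2,0],[0,0,0],0.3],[[-0.3,-0.4,0],[0,0,0],0.3],[[-0.3,-0.4,0],[0,0,0],0.3]]' 20;python3 -m inch '[[[0,-0.15,0],[0,0,0],0.3],[[0,-0.3,0],[0,0,0],0.3],[[0,-0.3,0],[0,0,0],0.3]]' 20
```

```text
time: 16.35
tool_pos: [494.8, -66.4, 189.9]
tcp_rot: [180.0, 0.0, 179.5]
ft_force: [-0.6, 1.9, 0.8]
finger_gap: 25.4
time: 16.65
tool_pos: [494.9, -67.0, 189.7]
tcp_rot: [179.7, 0.0, 179.6]
ft_force: [1.2, 12.5, 0.5]
finger_gap: 25.6
```

```bash
python3 -m inch '[[[-0.1,-0.15,0],[0,0,0],0.3],[[-0.2,-0.3,0],[0,0,0],0.3],[[-0.2,-0.3,0],[0,0,0],0.3],[[-0.2,-0.3,0],[0,0,0],0.3]]' 20
```

```text
time: 17.05
tool_pos: [495.3, -67.5, 189.5]
tcp_rot: [179.5, -0.2, 179.6]
ft_force: [-9.1, 24.3, 8.4]
finger_gap: 25.6
```

The lever is at its stop: the force rose to 24 N with almost no motion, at the expected position. I back off to centre and lift away.

```bash
python3 -m inch '[[[0.2,0.4,0],[0,0,0],0.3],[[0.2,0.8,0],[0,0,0],0.3],[[0.2,1.15,0],[0,0,0],0.4],[[0.2,1.15,0],[0,0,0],0.4],[[0.2,1.15,-1.5],[0,0,0],0.4],[[0.2,1.15,-4],[0,0,0],0.4],[[0.2,1.15,-8],[0,0,0],0.4],[[0.2,1.15,-12],[0,0,0],0.4],[[4,1.15,-16],[0,0,0],0.4],[[8,6,-18],[0,0,0],0.4],[[9,11,-18],[0,0,0],0.4],[[9,16,-18],[0,0,0],0.4],[[9,21,-18],[0,0,0],0.4],[[9,26,-18],[0,0,0],0.4],[[9,31,-18],[0,0,0],0.4],[[9,31,-18],[0,0,0],0.4],[[9,31,-18],[0,0,0],0.4],[[9,31,-18],[0,0,0],0.4]]' 20
python3 - <<'E'
from bench import telemetry, viewer
import cv2,numpy as np
A=viewer.snapshot("scene");B=viewer.snapshot("top")
cv2.imwrite("pics/s12.png",A[:,:,::-1]);cv2.imwrite("pics/t12.png",B[:,:,::-1])
a=A[140:320,240:440,::-1];b=B[165:345,240:440,::-1]
cv2.imwrite("pics/a12.png",cv2.resize(np.vstack([a,b]),None,fx=2,fy=1.66) if 0 else cv2.resize(a,None,fx=3.3,fy=3.3,interpolation=cv2.INTER_CUBIC))
cv2.imwrite("pics/b12.png",cv2.resize(b,None,fx=3.3,fy=3.3,interpolation=cv2.INTER_CUBIC))
E
```

```text
time: 18.85
tool_pos: [409.3, 238.0, 370.4]
tcp_rot: [-180.0, 0.0, 179.5]
ft_force: [-0.2, -0.1, -0.7]
finger_gap: 34.1
```

View pics/a12.png

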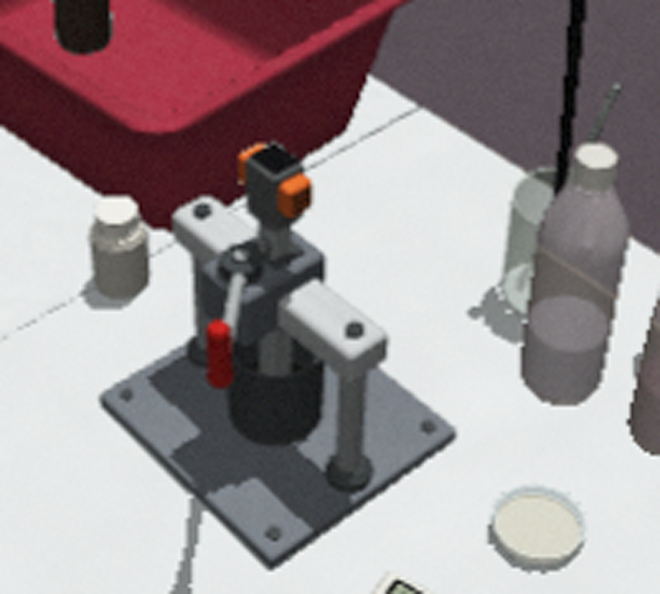

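View pics/b12.png

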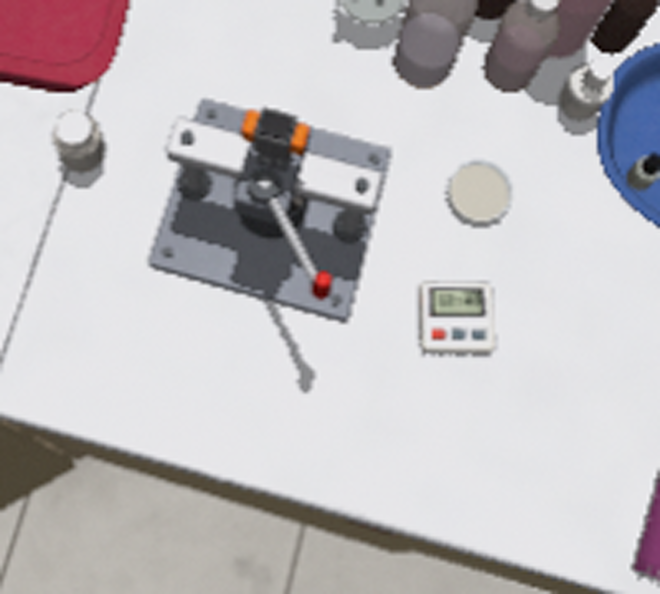

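Lever over on the right, buttons out, bystanders in place. I'll check the numbers.

```bash
python3 - <<'E'
from h import *
np.set_printoptions(precision=1,suppress=True)
s=lambda x,y:(240+(x+.5)/3.3-.5,140+(y+.5)/3.3-.5)
t=lambda x,y:(240+(x+.5)/3.3-.5,165+(y+.5)/3.3-.5)
k=tri(s(217,326),t(323,277));print("knobtop",k)
v=k[0]-[564.8,3.85,0];print("q",np.radians(np.degrees(np.arctan2(v[1],v[0]))%360+.5-140),np.hypot(v[0],v[1]))
print("cap",tri(s(275,157),t(277,124)))
a=cv2.cvtColor(cv2.imread("pics/scene0.png"),6).astype(int);b=cv2.cvtColor(cv2.imread("pics/s12.png"),6).astype(int)
for n,(x0,y0,x1,y1) in dict(timer=(340,310,390,352),petri=(385,285,420,315)).items(): print(n,abs(a-b)[y0:y1,x0:x1].mean())
E
```

```text
knobtop (array([495.5, -59.3, 205.6]), np.float64(1.6191529447629514))
q 1.4456566577026513 93.70632629764685
cap (array([592.6,   3.1, 239.1]), np.float64(0.8162031407067658))
timer 1.5095238095238095
petri 1.7104761904761905
```

```bash
python3 -c "
from bench import r
print(r.hand_in())"
```

```text
the job is handed in; nothing more can be done
None
```

The probe rests on the specimen with its foot pushed in about 4 mm, the slide is locked, and the job was handed in at about 19 s of the 61 s allowed.

**Lowering:** I pinched both buttons and lowered the probe in 2 to 4 mm steps. Contact came with the gripper about 58 mm below the starting grip height, and I added roughly 2.4 mm of push. The wrist force rose about 4.9 N above its level in free travel, which corresponds to about 4 mm of foot travel, well short of bottoming out. That figure comes from a few readings with about ±0.7 N of noise, so the travel is good to about ±1 mm. I could not see into the cup to confirm it directly.

**Release:** I opened the jaws and the head stayed put. The pictures put the head's cap 61.5 mm lower than at the start; the gripper had descended about 62 mm.

**Lever:** I swung it over to its stop, where the force rose to about 25 N with almost no further motion. The pictures give a lever angle of 1.446 rad against 1.45 at the stop.

**Final state:** Both buttons are out and the robot is clear of everything. The vial, timer and petri dish look unmoved in the last pictures. None of the checks failed or disagreed.

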